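# Refill the kitchen foil dispenser

### The job

Load the new roll of foil into the open wrap dispenser: tip the roll, push one end of its core onto the spring-loaded end holder and press that back, swing the other end down past the fixed holder and let the spring clamp the roll level between the two. Then swing the hood with its cutter rail shut and press its tab until it clicks fully home. Leave the empty core, mug, avocado and tomato where they are.

Things in the scene. Friction and masses are not known exactly. Their poses are not given: they have to be found in the camera images.
- foil_roll: new roll of kitchen foil, silvery, white paper band 100 mm wide round its middle; 54 mm diameter, 300 mm long, about 0.28 kg, lying on the table, its length roughly pointing away from the robot. A 36 mm bore runs through its core. Origin at its middle, on its axis; own y axis along its length (both ends are alike; it may be turned about y).
- dispenser: white wrap dispenser, fixed to the table, 394 mm long, 96 mm wide. Origin: table level under the middle of a seated roll. Its y runs along the trough to the fixed end (left), x towards the hinge side, z up. Front and rear walls 36 and 40 mm high at x = -38 and +38 mm, 6 mm thick, 70 mm clear between; trough floor at 14 mm; end walls 81 mm high, 52 mm wide at the top.
- seat (a point): where the middle of the loaded roll belongs: on the line between the two holders, 55 mm above the table. Axes as the dispenser's. The bore is wider than the plugs, so a seated roll hangs about 2 mm lower
- fixed_end (a point): The roll is 20 mm longer than the empty gap: it goes in tipped, its end over this holder raised by 0.25 to 0.4 rad. Point: centre of the fixed holder's shoulder face, 150 mm along the dispenser's +y from the seat. A round plug (32 mm diameter, tapering to 18 mm at its tip) stands 12 mm out of the face towards the other holder; shoulder disc 44 mm diameter, the end wall behind it rises to 81 mm
- sprung_hub (a point): centre of the shoulder face of the spring-loaded holder (right end, coil spring behind), with a like 44 mm disc and 12 mm plug pointing to +y. It slides along the dispenser's y: 130 mm to -y of the seat while empty, 150 with the roll clamped, 175 at its stop. The roll's other end passes the fixed plug only with it beyond about 163. Spring 3 N when empty, 6 N clamped, 9 N near the stop
- cutter_rail (a joint): angle of the hood with the cutter rail about its hinge (rad): 0 shut and latched, grows as it opens; starts near 2.1, leaning back away from the trough, and can be pushed over from behind the tab. The hinge is stiff and stays where left (0.12 N m). Near 0.09 a spring catch resists; about 5 N down on the tab snaps it past
- rail_hinge (a point): point on the hinge line of the hood (line along the dispenser's y), 46 mm along +x from the dispenser's middle and 40 mm above the table
- rail_tab (a point): middle of the outer face of the grey press tab (22 x 80 x 5 mm, long side along the dispenser's y) on the free edge of the hood; up when shut. Own frame is the hood's: x from the free edge to the hinge, z out of the pressed face. In it the hinge line lies at x = +110, z = -16 mm. The hood's crest is 36 mm higher than the tab, from 37 to 96 mm behind it
- spent_core: empty brown cardboard core, 41 mm diameter, 300 mm long, lying on the table, to be left alone. Origin at its middle
- mug: mug, dark grey above and red below, 82 mm diameter, 97 mm high, to be left alone. Origin at the centre of its underside
- avocado: avocado, 89 x 65 x 63 mm, to be left alone. Origin at its underside
- tomato: tomato, 77 mm diameter, 72 mm high, to be left alone. Origin at its underside

How it is judged:
On the way, in this order (a step that is already met when the one before it is completed fails the run):
1. an end of the roll presses the sprung holder back by 28 mm or more (y of sprung_hub in the frame of dispenser below -0.158 m and contact force between foil_roll and sprung_end above 1 N), for 0.1 s.
2. the roll is let go, clamped level between the two holders, hood still open (x of foil_roll in the frame of seat between -0.006 and 0.006 m and y of foil_roll in the frame of seat between -0.005 and 0.005 m and z of foil_roll in the frame of seat between -0.007 and 0.004 m and angle between the y axis of foil_roll and the y axis of dispenser, either way round below 0.03 rad and contact force between the fingers and foil_roll below 0.1 N and value of joint cutter_rail above 0.3 rad), for 0.2 s.
At the end, for the whole second after the job is handed in: The roll hangs at rest on both holders (middle within 6 mm across, 5 mm along and 7 mm down / 4 mm up of the seat, level and straight within 0.03 rad, sprung holder pushed back 15 to 25 mm) and the cutter rail is latched shut (below 0.03 rad) (value of joint cutter_rail below 0.03 rad and x of foil_roll in the frame of seat between -0.006 and 0.006 m and y of foil_roll in the frame of seat between -0.005 and 0.005 m and z of foil_roll in the frame of seat between -0.007 and 0.004 m and angle between the y axis of foil_roll and the y axis of dispenser, either way round below 0.03 rad and y of sprung_hub in the frame of dispenser between -0.155 and -0.145 m and linear speed of foil_roll below 0.02 m/s); the robot touches nothing.
It fails at once if the empty core is moved by more than 40 mm (distance of spent_core from where it was at the start of the episode above 0.04 m).
It fails at once if the mug is moved by more than 30 mm (distance of mug from where it was at the start of the episode above 0.03 m).
It fails at once if the avocado is moved by more than 30 mm (distance of avocado from where it was at the start of the episode above 0.03 m).
It fails at once if the tomato is moved by more than 30 mm (distance of tomato from where it was at the start of the episode above 0.03 m).
It also fails if it takes over 67 s, if anything falls off the work surface, if the arm or the gripper's body presses on something with over 40 N, if the wrist force passes 120 N, or if a joint passes its speed limit or range.

### The arm

A 7-joint arm with a two-finger parallel gripper is mounted at the origin on a cart in front of the work surface, level with it; the furniture and walls round the work are solid. World frame = base frame: x ahead of the robot, y to its left, z up, the work surface at z = 0. Lengths are in m, angles in rad, forces in N, time in s.
With the tool pointing down it reaches from about 0.35 to 0.9 m from the base axis. Payload 19.9 kg.
Tool frame: the origin (TCP) lies at the very end of the fingers, on their centre line; the grasp point (between the pads) lies ctrl.grasp_offset behind it (ctrl.grasp_offset is the distance from the TCP to the grasp point, in m); z points along the fingers, y is the line along which they close (so a half turn about z gives the same grasp; the last joint's range is limited). The gripper opens to 85 mm and grips with 20 to 120 N. Pads are 22 mm wide; open, the fingers measure 114 mm over their backs; the gripper's body (76 mm by 85 mm) begins 54 mm behind the grasp point. The pads swing forward as they close: fully open they stand 13 mm farther back than shut.
Start: joints at [-1.236, 0.417, -0.01, 1.614, 0.005, 1.111, -0.053], TCP at [0.229, 0.581, 0.231] pointing down, gripper open.
Joint ranges: [-2.81, 2.81], [-0.39, 2.02], [-1.27, 1.25], [0.06, 2.57], [-1.19, 4.33], [0.19, 2], [-2.82, 2.82]. Speed limits (rad/s): [1.89, 1.89, 2.39, 2.39, 3.01, 3.01, 3.01].

### API

Orientations are given as a unit quaternion [x, y, z, w].
In Python, from workcell import ctrl, eyes gives the robot as it stands.
- The arm moves only by the tool servo_tool, never from a script. Its argument "moves" is a list that holds one entry, the list of rows, each a list of 4 numbers: the shift along the tool's x, y, z in cm, then the turn about the tool's z in rad. A call has 1 to 20 rows; each row is the pose to reach, as a shift and turn from the pose commanded when the call began, along the tool's axes at that moment; what a row does not reach only later rows make up. A row lasts 1/8 s, in which the tool goes at most 62.5 mm and 10.7 degrees, less where a joint would pass 70% of its speed; a pose out of reach is approached as far as the arm can. A call with a gripper value outside its range is refused whole. "grip" is the opening, from 0 (shut) to 1 (fully open), set as the call begins (left out, the last holds). The fingers move at their own pace and stop on an object; the grip force is fixed at half the most. Time passes only in rows, so rows that repeat a pose let the fingers close. It gives the time, the measured TCP pose, the force, the opening and the grip force at its end, in the units of the state.
- ctrl.read_state(): the state, without advancing time (a new reading comes with each control period).
- eyes.camera(name): name is "side" or "top" or "wrist"; returns the picture (384x512x3 uint8, red, green, blue); there is no depth.
- eyes.camera_params(name): a dict with "fx", "fy", "cx", "cy" (pixels), "k1" (the pictures are not rectified: a ray, as slopes to the right and down, at radius r is drawn at 1 + k1 r^2 times it, then the intrinsics apply), "R" (3x3) and "t" (3): a world point X has camera coordinates R X + t; the wrist camera has in their place "T_tool_cam" (4x4, takes a point from camera to tool coordinates, whose origin is the TCP and whose axes are the flange's). Camera axes: x right, y down, z forward; pixel columns grow to the right and rows downward; lengths in m; the calibration is good to about 2 mm. A picture is of the moment at which its call begins: read the wrist's pose just before it. camera_params takes no time and is no camera call.
- ctrl.hand_in(): hands the job in; it is judged then, once.
The state is a dict: "time": time; "joints": joint angles; "joint_velocities": joint speeds; "joint_torque": joint torques, N m; "tcp_pos": TCP position; "orientation": TCP orientation; "force": force on the tool from outside, world axes, zero at the start; "torque": the same for the moment, N m; "gripper_width": finger opening in m; "gripper_force": force on a finger pad.
Only numpy, scipy, OpenCV 4.12 (cv2) and the standard library are available. Lean on these libraries where they do the work, as an engineer would, in place of code of your own. Each camera call takes 0.05 s, during which the arm holds its last target. There are 200 camera calls.

## Working session

There is one attempt and no reset: what is moved stays moved. The work goes in short steps, Python scripts to look and compute and a tool call to move; the robot and the scene stay as the last step left them, time stands still between calls to the robot, and variables do not carry over. Pictures are saved under pics/ and viewed, at most 10 in all, crops included, and the job is handed in when it is done.

Besides the shell and the picture viewer there is one more tool, called after "Call:" as name(argument=value, ...), one argument or row to a line, values as JSON. servo_tool: Moves the arm, as the interface text tells. Its arguments: {"type":"object","properties":{"moves":{"type":"array"},"grip":{"type":"number"}},"required":["moves"]}

```bash
ls; mkdir -p pics; python3 - <<'E'
from workcell import ctrl, eyes
import cv2,numpy as np
s=ctrl.read_state(); print({k:np.round(v,3).tolist() for k,v in s.items()}, ctrl.grasp_offset)
ims=[]
for n in("side","top"):
    im=eyes.camera(n); np.save(f"pics/{n}0.npy",im); ims.append(im); cv2.imwrite(f"pics/{n}0.png",im[:,:,::-1])
    p=eyes.camera_params(n); R=np.array(p["R"]);t=np.array(p["t"]); print(n,{k:p[k] for k in("fx","fy","cx","cy","k1")}, "C",-R.T@t, R.tolist())
print(eyes.camera_params("wrist"))
E
```

```text
pics
{'time': 0.0, 'joints': [-1.237, 0.418, -0.01, 1.614, 0.005, 1.111, -0.053], 'joint_velocities': [-0.001, -0.001, -0.0, 0.001, 0.0, -0.001, 0.001], 'joint_torque': [0.0, -86.444, 0.679, -43.491, 0.019, 0.007, -0.0], 'tcp_pos': [0.229, 0.581, 0.231], 'orientation': [0.187, 0.982, -0.001, -0.0], 'force': [-0.083, -0.67, 0.125], 'torque': [-0.037, 0.012, -0.022], 'gripper_force': 0.0, 'gripper_width': 0.085} 0.0187
side {'fx': 468.3483894566377, 'fy': 468.3483894566377, 'cx': 251.98776775627036, 'cy': 190.90983034190788, 'k1': -0.19125133553215687} C [-0.06201981  1.33395891  0.88642973] [[-0.8940261631818289, -0.447974283449538, -0.006021703600366125], [-0.22164222451478943, 0.45393420529183454, -0.8630286562902799], [0.3893481011363909, -0.7702355345178147, -0.5051190726032259]]
top {'fx': 480.15364254376146, 'fy': 480.15364254376146, 'cx': 265.14412674484146, 'cy': 190.7964029347443, 'k1': -0.03638357505399581} C [-0.40141019 -0.24529691  1.5060342 ] [[0.3594891058399414, -0.9331316934454161, 0.005729351629057959], [-0.7556401592695418, -0.294701973078791, -0.5849433278212252], [0.5475176092889625, 0.20595142570799937, -0.8110539302459125]]
{'fx': 301.4005202846852, 'fy': 301.4005202846852, 'cx': 255.3525695193293, 'cy': 194.5102358627047, 'k1': -0.07993648887106582, 'T_tool_cam': array([[-1.50410804e-03, -9.62251742e-01, -2.72156797e-01,
         6.76737232e-02],
       [ 9.99998842e-01, -1.38377959e-03, -6.34053555e-04,
        -2.84995074e-06],
       [ 2.33514118e-04, -2.72157436e-01,  9.62252709e-01,
        -1.41680610e-01],
       [ 0.00000000e+00,  0.00000000e+00,  0.00000000e+00,
         1.00000000e+00]])}
```

View pics/side0.png

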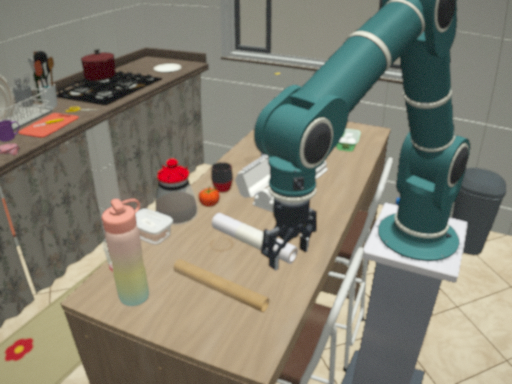

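View pics/top0.png

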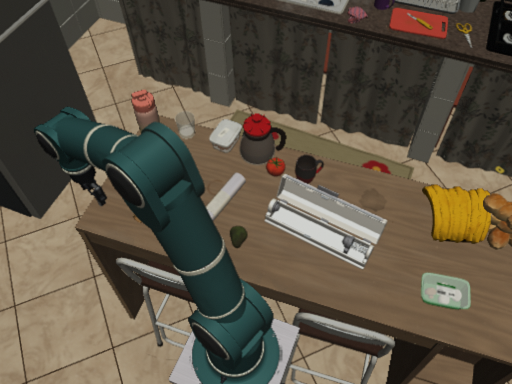

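```bash
cat > h.py <<'E'
import numpy as np, cv2
from workcell import ctrl, eyes
from scipy.spatial.transform import Rotation as Ro
def cam(n):
    p=eyes.camera_params(n)
    if n=="wrist":
        s=ctrl.read_state(); T=np.eye(4); T[:3,:3]=Ro.from_quat(s["orientation"]).as_matrix(); T[:3,3]=s["tcp_pos"]
        W=T@np.array(p["T_tool_cam"]); R=W[:3,:3].T; t=-R@W[:3,3]
    else: R=np.array(p["R"]); t=np.array(p["t"])
    K=np.array([[p["fx"],0,p["cx"]],[0,p["fy"],p["cy"]],[0,0,1]]); return dict(K=K,R=R,t=t,k=p["k1"])
def ray(c,px):
    u=cv2.undistortPoints(np.array(px,float).reshape(-1,1,2),c["K"],np.array([c["k"],0,0,0]))[:,0]
    d=np.c_[u,np.ones(len(u))]@c["R"]; return -c["R"].T@c["t"], d
def onz(c,px,z):
    o,d=ray(c,px); z=np.broadcast_to(z,len(d)); return o+d*((z-o[2])/d[:,2])[:,None]
def proj(c,X):
    r,_=cv2.Rodrigues(c["R"]); return cv2.projectPoints(np.array(X,float).reshape(-1,1,3),r,c["t"],c["K"],np.array([c["k"],0,0,0]))[0][:,0]
def shot(n,f):
    c=cam(n); im=eyes.camera(n); cv2.imwrite(f"pics/{f}.png",im[:,:,::-1]); np.savez(f"pics/{f}.npz",im=im,**c); return c,im
def load(f):
    d=np.load(f"pics/{f}.npz"); return {k:d[k] for k in("K","R","t","k")},d["im"]
E
python3 - <<'E'
from h import *
s=cam("side");t=cam("top")
print("roll side",onz(s,[(217,218),(293,257)],.027)); print("roll top",onz(t,[(239,178),(208,215)],.027))
print("avocado",onz(t,[(238,237)],.03),"tomato",onz(t,[(276,166)],.03),"core side",onz(s,[(177,267),(266,302)],.02))
print("mug",onz(t,[(308,172)],.05))
print("disp top",onz(t,[(268,212),(360,262)],.036),"hinge ends",onz(t,[(276,195),(380,240)],.04))
a=np.load("pics/top0.npy")[160:275,195:395]; b=np.load("pics/side0.npy")[150:300,160:330]
a=cv2.resize(a,(800,460)) [:, :]; b=cv2.resize(b,None,fx=4,fy=4)
cv2.imwrite("pics/topc.png",cv2.resize(a,(800,460))[:,:,::-1])
E
```

```text
roll side [[0.62501214 0.23322413 0.027     ]
 [0.32001269 0.31417786 0.027     ]]
roll top [[0.61726    0.24653164 0.027     ]
 [0.41893735 0.28603419 0.027     ]]
avocado [[0.37164052 0.1465636  0.03      ]] tomato [[0.72289466 0.13296509 0.03      ]] core side [[0.60555934 0.49775194 0.02      ]
 [0.31399002 0.5130462  0.02      ]]
mug [[0.72477566 0.00274446 0.05      ]]
disp top [[ 0.5055065   0.08386935  0.036     ]
 [ 0.42860789 -0.28234658  0.036     ]] hinge ends [[ 0.58492789  0.08215944  0.04      ]
 [ 0.5359141  -0.32635169  0.04      ]]
```

View pics/topc.png

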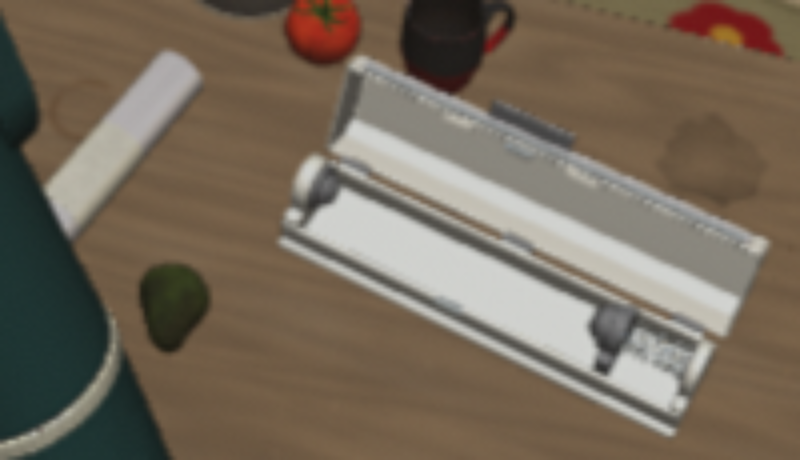

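The crop shows the dispenser (fixed holder left at crop (315,185), sprung hub (610,330)), hood open behind it, and the mug just behind the hood. I'll take one wrist overview of both the roll and the dispenser.

Call:
servo_tool(
  moves=[
    [[-3, -3, -3, 0], [-7, -7, -6, -0.05], [-12, -12, -9, -0.1], [-17, -17, -12, -0.14], [-22, -22, -15, -0.14], [-27, -27, -18, -0.14], [-32, -32, -19, -0.14], [-36, -37, -19, -0.14], [-36, -37, -19, -0.14], [-36, -37, -19, -0.14], [-36, -37, -19, -0.14], [-36, -37, -19, -0.14]],
  ],
  grip=1,
)

```text
time: 1.6
tcp_pos: [0.428, 0.1062, 0.421]
orientation: [0.117, 0.993, -0.0, -0.0]
force: [-1.5, -0.7, 0.2]
gripper_width: 0.0854
gripper_force: 0.0
```

```bash
python3 - <<'E'
from h import *
s=ctrl.read_state(); print(s["time"],s["tcp_pos"],s["orientation"],s["joints"])
c,im=shot("wrist","w1"); cv2.imwrite("pics/w1b.png",cv2.resize(im,(800,600),interpolation=cv2.INTER_CUBIC)[:,:,::-1])
E
```

```text
1.6 [0.428047   0.10624656 0.42095769] [ 1.16665898e-01  9.93171150e-01 -2.35399894e-04 -2.81433109e-04] [-0.70115777 -0.06759721  0.36666492  1.76321038  0.02459832  1.44224921
  0.99850325]
```

View pics/w1b.png

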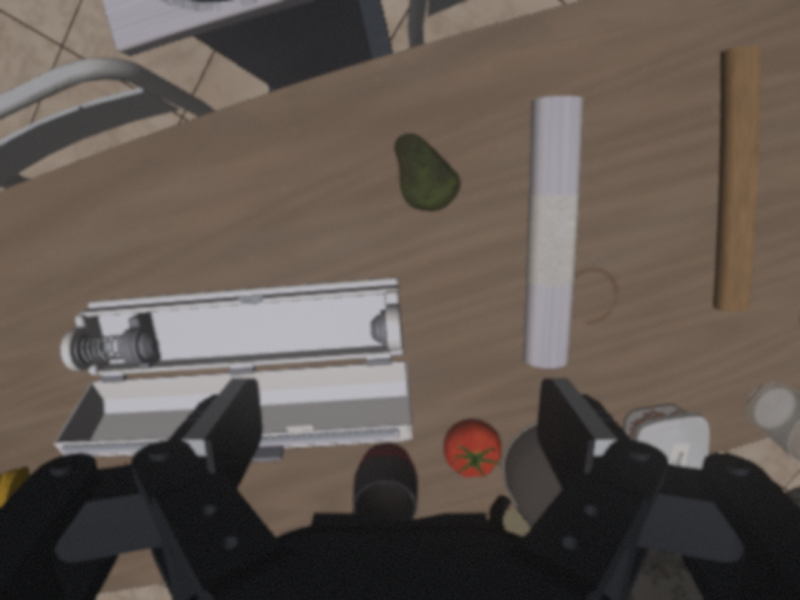

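The overview shows the roll (big-picture ends (557,97) and (548,366)), avocado (428,175), and the dispenser from (90,300) to (400,370). The tab and mug are partly behind the fingers. Next is a zoomed crop of the dispenser and a mask on the roll.

```bash
python3 - <<'E'
from h import *
c,im=load("w1")
cr=im[170:300,30:290]; cv2.imwrite("pics/w1c.png",cv2.resize(cr,(780,390),interpolation=cv2.INTER_CUBIC)[:,:,::-1])
hsv=cv2.cvtColor(im,cv2.COLOR_RGB2HSV); m=((hsv[...,2]>120)&(hsv[...,1]<70)).astype(np.uint8)*255
m[:, :320]=0; m[:,395:]=0; m[250:]=0; m[:50]=0
n,l,st,_=cv2.connectedComponentsWithStats(m); i=1+np.argmax(st[1:,4]); print(st[i])
cn=max(cv2.findContours((l==i).astype(np.uint8),0,1)[0],key=cv2.contourArea)
r=cv2.minAreaRect(cn); b=cv2.boxPoints(r); print(b)
X=onz(c,b,.027); print(X)
P=onz(c,cn[:,0],.027)[:,:2].astype(np.float32); r=cv2.minAreaRect(P); print("world rect at z.027",r)
E
```

```text
[ 337   60   36  176 4943]
[[335.83096  234.71957 ]
 [343.80826   59.21856 ]
 [373.4742    60.567017]
 [365.49692  236.06802 ]]
[[0.62392781 0.21854153 0.027     ]
 [0.31475657 0.28503286 0.027     ]
 [0.32748306 0.3343337  0.027     ]
 [0.64080624 0.27494877 0.027     ]]
world rect at z.027 ((0.47632360458374023, 0.276651531457901), (0.05362950637936592, 0.31693774461746216), 77.97003936767578)
```

View pics/w1c.png

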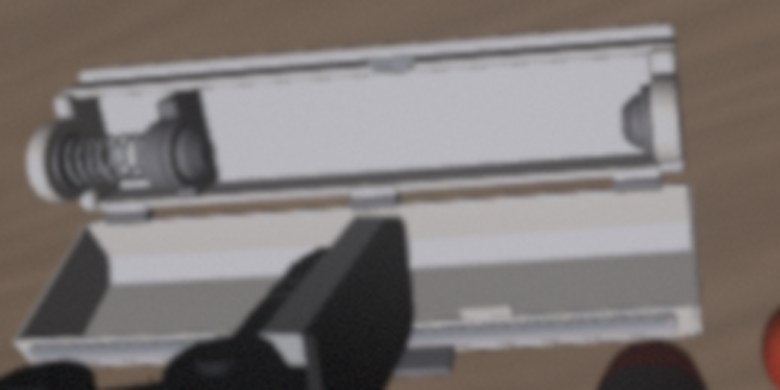

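```bash
python3 - <<'E'
from h import *
c,im=load("w1")
f=lambda q:np.array(q,float)/3+[30,170]
k=onz(c,f([(130,215),(375,200),(637,185)]),.042); print("knuckles",k)
d=k[2]-k[0]; a=np.arctan2(d[1],d[0]); print("yaw y axis deg",np.degrees(a),np.linalg.norm(d))
print("catch",onz(c,f([(393,66)]),.036))
e=onz(c,f([(80,73),(672,27)]),.036); d=e[1]-e[0]; print("front edge",e,np.degrees(np.arctan2(d[1],d[0])),np.linalg.norm(d))
print("front edge z0",onz(c,f([(80,73),(672,27)]),.0))
ey=np.array([np.cos(a),np.sin(a),0]); ex=np.array([ey[1],-ey[0],0])
o=k[1]-.046*ex; o[2]=0; print("o from hinge",o, "ex",ex)
for n,p in dict(fixshoulder=(0,.150,.055),fixtop=(0,.15,.081),fixtip=(0,.138,.055),hubface=(0,-.13,.055),frontL=(-.041,.19,.036),frontR=(-.041,-.19,.036),baseL=(-.048,.197,0),baseR=(-.048,-.197,0),tipplug=(0,-.118,.055),endtopR=(0,-.19,.081),endtopL=(0,.19,.081)).items():
    X=o+p[0]*ex+p[1]*ey+[0,0,p[2]]; print(n,(proj(c,X)[0]-[30,170])*3)
E
```

```text
knuckles [[ 0.51526765 -0.27979199  0.042     ]
 [ 0.54138104 -0.11670346  0.042     ]
 [ 0.56932152  0.04674632  0.042     ]]
yaw y axis deg 80.60071668824995 0.33098201232373253
catch [[ 0.46191691 -0.07979098  0.036     ]]
front edge [[ 0.41900526 -0.27790966  0.036     ]
 [ 0.47807496  0.09106746  0.036     ]] 80.9046724707222 0.3736754549206495
front edge z0 [[ 0.42288382 -0.30523519  0.        ]
 [ 0.48599115  0.08896285  0.        ]]
o from hinge [ 0.49599863 -0.10919103  0.        ] ex [ 0.9865742  -0.16331362  0.        ]
fixshoulder [602.8930953  122.13598002]
fixtop [599.27989857 136.99932686]
fixtip [582.77889186 123.47890377]
hubface [152.77380386 151.28685005]
frontL [665.41108549  42.78209938]
frontR [67.07113646 85.42061953]
baseL [676.27055192  17.82884735]
baseR [88.55414347 60.82649059]
tipplug [170.88664535 150.15433488]
endtopR [ 37.6252654  172.17658762]
endtopL [669.84329836 132.29589016]
```

The base edge and the plugs disagree by a few mm, and the seat is about 24 mm left of the middle hinge knuckle. I'll take one closer look in the placing orientation before fetching the roll.

Call:
servo_tool(
  moves=[
    [[-2, -3, 2, 0.18], [-4, -5, 4, 0.36], [-6, -8, 6, 0.54], [-8, -11, 9, 0.72], [-10, -14, 11, 0.9], [-11.2, -14, 13, 1.08], [-11.2, -14, 15, 1.26], [-11.2, -14, 15, 1.44], [-11.2, -14, 15, 1.5], [-11.2, -14, 15, 1.5], [-11.2, -14, 15, 1.5]],
  ],
)

```text
time: 3.02
tcp_pos: [0.5047, -0.0567, 0.2712]
orientation: [0.762, 0.647, -0.0, -0.0]
force: [0.7, -0.4, 0.1]
gripper_width: 0.0853
gripper_force: 0.0
```

```bash
python3 - <<'E'
from h import *
s=ctrl.read_state(); print(s["time"],s["tcp_pos"],s["orientation"],s["joints"])
c,im=shot("wrist","w2"); cv2.imwrite("pics/w2b.png",cv2.resize(im,(800,600),interpolation=cv2.INTER_CUBIC)[:,:,::-1])
E
```

```text
3.025 [ 0.50468054 -0.05670748  0.27123419] [ 7.62194040e-01  6.47348622e-01 -7.47550362e-05 -4.27765373e-05] [-0.51578659  0.19214984  0.64767495  1.8702761  -0.12825074  1.1207958
  0.01643164]
```

View pics/w2b.png

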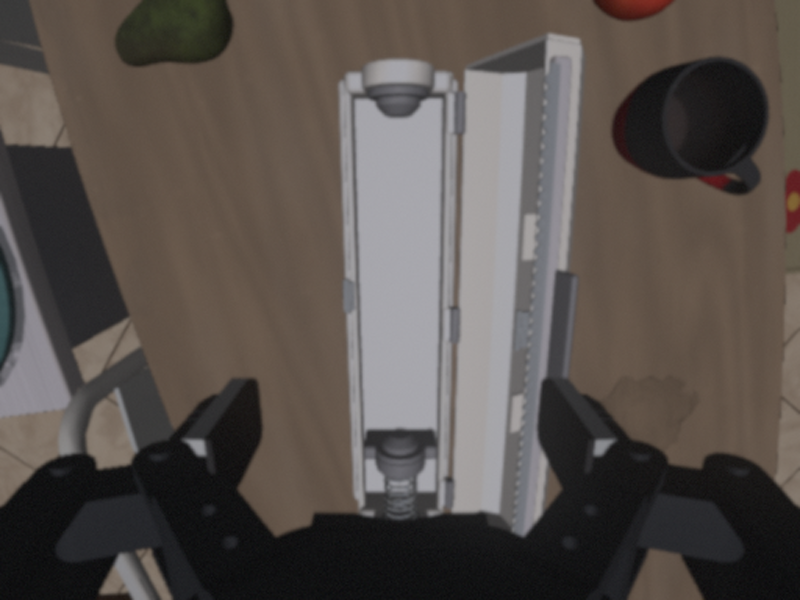

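The view shows the trough upright: fixed plug tip about (398,103), hub plug tip about (400,442), front catch (348,295), and the tab's upper end at (566,272).

```bash
python3 - <<'E'
from h import *
c,im=load("w2"); S=1.5625
k=onz(c,np.array([(398,103),(400,442),(399,451)])/S,.055); print(k)
d=k[0]-k[1]; print(np.linalg.norm(d),"exp .256 yaw",np.degrees(np.arctan2(d[1],d[0])))
w=np.array([(347,100),(367,495),(457,100),(445,480)])/S
W=onz(c,w,np.array([.036,.036,.040,.040])); print("walls top mid",W)
for i in(0,2):
    q=W[i]-W[i+1]; print(np.degrees(np.arctan2(q[1],q[0])))
q=(W[0]+W[2])/2-(W[1]+W[3])/2; a=np.arctan2(q[1],q[0]); print("mean yaw",np.degrees(a))
for yaw in(a,):
    ey=np.array([np.cos(yaw),np.sin(yaw),0]); ex=np.array([ey[1],-ey[0],0])
    wm=W.mean(0); print("wall width",(W[2]-W[0])@ex,(W[3]-W[1])@ex)
    print("x coord walls",W.mean(0)@ex,"plugs",k@ex, "y: fixed", k[0]@ey-.138, "hub",k[1]@ey+.118)
    xo=(W.mean(0)@ex); yo=k[0]@ey-.138
    o=xo*ex+yo*ey; o[2]=0; print("o",o)
    for n,p in dict(fixtip=(0,.138,.055),fixtopL=(-.026,.15,.081),fixtopR=(.026,.15,.081),discbot=(0,.15,.033),hubtip=(0,-.118,.055),hubdiscL=(-.022,-.13,.055),hubdiscR=(.022,-.13,.055),hubtop=(0,-.13,.077),frontmid=(-.041,0,.036)).items():
        print(n,proj(c,o+p[0]*ex+p[1]*ey+[0,0,p[2]])[0]*S)
E
```

```text
[[ 0.52428393  0.05828356  0.055     ]
 [ 0.48115648 -0.21186333  0.055     ]
 [ 0.47882421 -0.22063933  0.055     ]]
0.2735677612844665 exp .256 yaw 80.92958677992509
walls top mid [[ 0.48722499  0.06934362  0.036     ]
 [ 0.43873348 -0.27606618  0.036     ]
 [ 0.56831414  0.05539653  0.04      ]
 [ 0.51440439 -0.26846351  0.04      ]]
82.00856685450653
80.54919723888867
mean yaw 81.30095409118664
wall width 0.082265750713634 0.07365056319318744
x coord walls 0.5122651981359083 plugs [0.50943772 0.50766458 0.50668646] y: fixed -0.001091925121476267 hub -0.018653940010854825
o [ 0.50620716 -0.07855659  0.        ]
fixtip [401.95751499 102.95043243]
fixtopL [362.44527786  78.87390075]
fixtopR [441.64217485  77.91165918]
discbot [401.56846164  90.43029606]
hubtip [405.13816634 424.0654275 ]
hubdiscL [379.7848781  436.60722042]
hubdiscR [430.7177466  435.99607556]
hubtop [405.62158333 450.72802057]
frontmid [353.77592158 285.185612  ]
```

```bash
python3 - <<'E'
from h import *
c,im=load("w2")
a=im[30:95,210:310]; b=im[262:332,210:310]
z=lambda q:cv2.resize(q,None,fx=4,fy=4,interpolation=cv2.INTER_CUBIC)
g=im[165:305,325:385]
L=np.vstack([z(a),z(b)]); Rr=cv2.resize(g,None,fx=540/140,fy=540/140,interpolation=cv2.INTER_CUBIC)
o=np.hstack([L,Rr]); o=cv2.convertScaleAbs(o,alpha=1.6); print(o.shape); cv2.imwrite("pics/z.png",o[:,:,::-1])
E
```

```text
(540, 631, 3)
```

View pics/z.png

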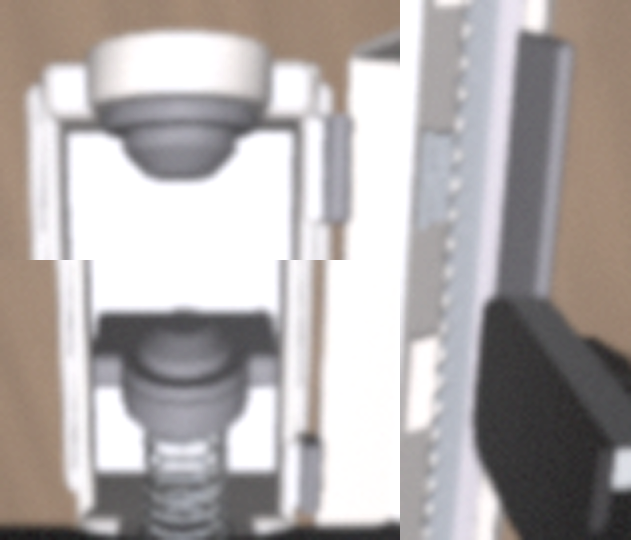

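```bash
python3 - <<'E'
from h import *
c,im=load("w2")
k=onz(c,[(255,76),(256.2,274.5)],[.050,.046]); print(k); d=k[0]-k[1]; print(np.linalg.norm(d),np.degrees(np.arctan2(d[1],d[0])))
# wall gap centres near both ends, z .038
w=onz(c,[(210+180.5/4,30+140/4),(210+186.5/4,262+60/4)],[.038,.038]); d=w[0]-w[1]; print(w,np.degrees(np.arctan2(d[1],d[0])))
f=np.array([[0,0]]);s=140/540
t=onz(c,[(325+(520-400)*s,165+35*s),(325+(570-400)*s,165+42*s)],[.14,.14]); print("tab end (in,out) at z.14",t)
c1,_=load("w1"); P=lambda z:onz(c1,np.array([(453,348)])/3+[30,170],z); print("tab end w1", P(.14))
# triangulate tab -end corner: w1 sees +y end?
E
```

```text
[[ 0.52291142  0.04809326  0.05      ]
 [ 0.48268911 -0.2044399   0.046     ]]
0.25574758709379647 80.95021102064194
[[ 0.52528094  0.06148201  0.038     ]
 [ 0.48188833 -0.21318079  0.038     ]] 81.02232662698819
tab end (in,out) at z.14 [[ 0.60032038 -0.06115634  0.14      ]
 [ 0.612408   -0.06486672  0.14      ]]
tab end w1 [[ 0.59959511 -0.0590641   0.14      ]]
```

The measured pose agrees: plug spacing 0.2557 m against 0.256 expected, yaw 81°. Dispenser origin is (0.501,-0.088). Now to fetch the roll, gripped 70 mm toward its near end.

Call:
servo_tool(
  moves=[
    [[4, -2, 0, -0.18], [8, -4, 0, -0.36], [12, -6, 0, -0.54], [16, -8, 2, -0.72], [20, -10, 4, -0.9], [24, -12, 6, -1.08], [28, -14, 9, -1.26], [32.7, -15.8, 12, -1.44], [32.7, -15.8, 14, -1.52], [32.7, -15.8, 14, -1.52], [32.7, -15.8, 14, -1.52]],
  ],
)

```text
time: 4.45
tcp_pos: [0.4031, 0.291, 0.1322]
orientation: [0.109, 0.994, 0.0, 0.0]
force: [0.3, -0.2, -0.6]
gripper_width: 0.0854
gripper_force: 0.0
```

```bash
python3 - <<'E'
from h import *
c,im=shot("wrist","w3"); s=ctrl.read_state(); print(s["tcp_pos"],s["joints"])
hsv=cv2.cvtColor(im,cv2.COLOR_RGB2HSV); m=((hsv[...,2]>110)&(hsv[...,1]<60)).astype(np.uint8)
m[240:]=0
n,l,st,_=cv2.connectedComponentsWithStats(m); i=1+np.argmax(st[1:,4]); print(st[i])
for r in(60,100,150,200,235):
    x=np.where(l[r]==i)[0]
    if len(x): print(r,onz(c,[(x.min(),r),(x.max(),r)],.027)[:,:2].round(4).tolist())
x=np.where((l==i).any(1))[0]; print(x.min(),x.max()); cols=np.where(l[x.min()+2]==i)[0]; print("near end",onz(c,[(cols.mean(),x.min())],.05))
R=Ro.from_quat(s["orientation"]).as_matrix(); print(R[:,:2].T.round(3))
E
```

```text
[0.40316728 0.29106341 0.13231635] [-0.85618065  0.32197866  0.19835632  2.02334395 -0.08667467  0.80270164
  0.74502969]
[ 213   92   72  148 9560]
100 [[0.3228, 0.2768], [0.3344, 0.3283]]
150 [[0.3617, 0.2694], [0.3731, 0.3205]]
200 [[0.4035, 0.2604], [0.4149, 0.3114]]
235 [[0.4351, 0.2532], [0.4469, 0.306]]
92 239
near end [[0.32421179 0.30475223 0.05      ]]
[[-0.976  0.216 -0.001]
 [ 0.216  0.976  0.001]]
```

Call:
servo_tool(
  moves=[
    [[0, -0.4, 4, -0.015], [0, -0.4, 8, -0.015], [0, -0.4, 11, -0.015], [0, -0.4, 12, -0.015], [0, -0.4, 12, -0.015]],
  ],
)

```text
time: 5.12
tcp_pos: [0.4021, 0.2874, 0.0119]
orientation: [0.101, 0.995, 0.0, 0.0]
force: [0.1, -0.7, 0.0]
gripper_width: 0.0855
gripper_force: 0.0
```

Call:
servo_tool(
  moves=[
    [[0, 0, 0, 0], [0, 0, 0, 0], [0, 0, 0, 0], [0, 0, 0, 0], [0, 0, 0, 0], [0, 0, 0, 0]],
  ],
  grip=0.5,
)

```text
time: 5.88
tcp_pos: [0.4022, 0.2878, 0.0126]
orientation: [0.1, 0.995, 0.001, 0.001]
force: [-3.6, -2.3, 20.1]
gripper_width: 0.0525
gripper_force: 59.2
```

Call:
servo_tool(
  moves=[
    [[0, 0, -2, 0], [0, 0, -5, 0], [0, 0, -8, 0], [0, 0, -12, 0], [0, 0, -16, 0], [0, 0, -18, 0], [0, 0, -18, 0], [0, 0, -18, 0]],
  ],
)

```text
time: 6.88
tcp_pos: [0.4012, 0.2871, 0.1906]
orientation: [0.1, 0.995, -0.0, -0.0]
force: [-0.1, -0.5, -3.1]
gripper_width: 0.0519
gripper_force: 64.2
```

```bash
python3 - <<'E'
from h import *
c,im=shot("wrist","w4"); c2,i2=shot("side","s4"); s=ctrl.read_state(); print(s["tcp_pos"],s["force"],s["torque"],s["gripper_width"],s["gripper_force"])
a=cv2.resize(im,(400,300)); b=cv2.resize(i2[120:300,140:380],(400,300),interpolation=cv2.INTER_CUBIC)
cv2.imwrite("pics/m4.png",np.hstack([a,b])[:,:,::-1])
E
```

```text
[0.40122898 0.28702574 0.19035846] [-0.97539105 -0.11741462 -2.5821692 ] [ 0.05510068  0.13246971 -0.01537222] 0.05218209445618195 64.1782021522522
```

View pics/m4.png

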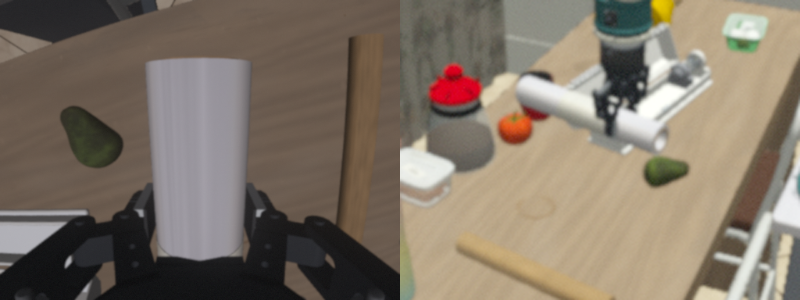

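```bash
cat >> h.py <<'E'
def vplane(c,px,P,u):
    "ray hits with vertical plane through P containing horizontal dir u; returns (along u, z)"
    n=np.array([-u[1],u[0],0]); o,d=ray(c,px); X=o+d*(((P-o)@n)/(d@n))[:,None]; return np.c_[(X-P)@u,X[:,2]]
E
python3 - <<'E'
from h import *
c,im=load("s4"); P=np.array([.4012,.287,.2055]); u=np.array([.979,-.203,0])
print(vplane(c,[(293,201),(214,176)],P,u))
E
```

```text
[[-0.06923175  0.20930384]
 [ 0.22650645  0.18958008]]
```

The roll is held almost level, drooping about 0.07 rad. I'll carry it over the dispenser and lever it by pressing its short end down on top of the fixed end wall.

Call:
servo_tool(
  moves=[
    [[0, 0, -3, 0.1], [-1, -2, -4, 0.27], [-3, -5, -4, 0.44], [-5, -8, -4, 0.61], [-7, -11, -4, 0.78], [-10, -14, -4, 0.95], [-12, -17, -4, 1.12], [-14, -20, -3, 1.29], [-16.8, -23.3, -1, 1.46], [-16.8, -23.3, 2, 1.53], [-16.8, -23.3, 4, 1.53], [-16.8, -23.3, 4, 1.53], [-16.8, -23.3, 4, 1.53]],
  ],
)

```text
time: 8.6
tcp_pos: [0.5201, 0.0255, 0.1518]
orientation: [0.761, 0.648, 0.0, 0.0]
force: [-0.3, -0.6, -1.1]
gripper_width: 0.0523
gripper_force: 64.2
```

```bash
python3 - <<'E'
from h import *
c,im=shot("side","s5"); s=ctrl.read_state(); print(s["tcp_pos"],s["orientation"],s["force"],s["torque"])
cw,iw=shot("wrist","w5")
a=cv2.resize(iw,(400,300)); b=cv2.resize(im[90:240,190:390],(400,300),interpolation=cv2.INTER_CUBIC)
cv2.imwrite("pics/m5.png",np.hstack([a,b])[:,:,::-1])
E
```

```text
[0.5202237  0.0255727  0.15204553] [7.61307306e-01 6.48391046e-01 3.86709230e-04 2.96400997e-04] [-0.35145802  0.68958987 -2.35077719] [ 0.18080187 -0.00784094 -0.02448537]
```

View pics/m5.png

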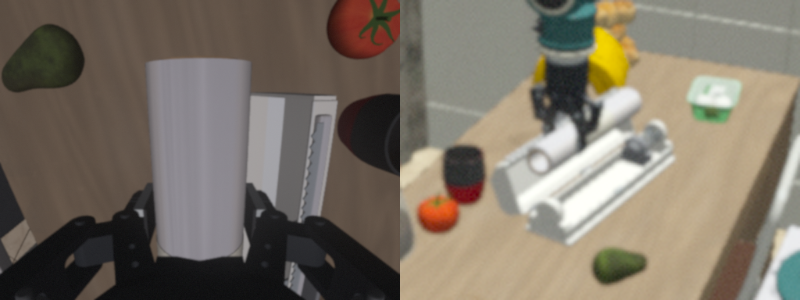

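The wrist view shows the roll centred in the fingers over the trough. The side view shows its bore end above the fixed wall, with the hood open behind. Next I'll press down, measuring tip from the end's apparent width in the wrist camera.

Call:
servo_tool(
  moves=[
    [[0, 0, 2, 0], [0, 0, 4, 0], [0, 0, 5.2, 0], [0, 0, 6, 0], [0, 0, 6.2, 0], [0, 0, 6.2, 0]],
  ],
)

```text
time: 9.45
tcp_pos: [0.5203, 0.0253, 0.09]
orientation: [0.761, 0.648, 0.0, 0.0]
force: [-2.0, -0.9, 5.0]
gripper_width: 0.0522
gripper_force: 65.4
```

```bash
cat >> h.py <<'E'
def tip(f):
    c,im=shot("wrist",f); s=ctrl.read_state()
    g=cv2.cvtColor(im,cv2.COLOR_RGB2HSV); m=((g[...,2]>105)&(g[...,1]<50)).astype(np.uint8); 
    col=m[:,256]; r0=np.where(col)[0]; r0=r0[r0<200].min()
    out=[]
    for r in (r0+6,r0+14,r0+24,r0+60,r0+100):
        gray=cv2.GaussianBlur(im,(1,3),0)[r].astype(float).mean(1); x=np.where(m[r])[0]
        L=256
        while L>0 and m[r,L-1]: L-=1
        Rr=256
        while Rr<511 and m[r,Rr+1]: Rr+=1
        out.append((int(r),L,Rr,Rr-L+1))
    print(f,"t",round(s["time"],2),"tcp",s["tcp_pos"].round(4),"F",s["force"].round(1),"T",s["torque"].round(2),"top",r0,out)
E
python3 - <<'E'
from h import *
import h
c,im=load("w5")
h.shot=lambda n,f:(c,im); tip("w5")
import importlib; importlib.reload(h); h.tip("w6")
E
```

```text
w5 t 9.45 tcp [0.5203 0.0253 0.09  ] F [-2.  -0.9  5. ] T [0.06 0.39 0.04] top 74 [(80, 188, 318, 131), (88, 188, 319, 132), (98, 189, 318, 130), (134, 191, 365, 175), (174, 193, 362, 170)]
w6 t 9.5 tcp [0.5203 0.0254 0.0901] F [-1.7 -2.   4.3] T [0.03 0.32 0.09] top 78 [(84, 186, 321, 136), (92, 186, 321, 136), (102, 187, 321, 135), (138, 189, 319, 131), (178, 188, 317, 130)]
```

Call:
servo_tool(
  moves=[
    [[0, 0, 0.2, 0], [0, 0, 0.4, 0], [0, 0, 0.6, 0], [0, 0, 0.6, 0]],
  ],
)

```text
time: 10.0
tcp_pos: [0.5211, 0.0249, 0.0844]
orientation: [0.762, 0.648, 0.001, 0.001]
force: [2.3, -4.5, 6.3]
gripper_width: 0.0523
gripper_force: 66.7
```

```bash
python3 -c "
from h import *
tip('w7')"
```

```text
w7 t 10.05 tcp [0.5211 0.025  0.0845] F [ 1.7 -5.   5.5] T [-0.41 -0.43 -0.09] top 75 [(81, 256, 256, 1), (89, 181, 329, 149), (99, 182, 328, 147), (135, 185, 325, 141), (175, 184, 321, 138)]
```

Call:
servo_tool(
  moves=[
    [[0, 0, -0.8, 0], [0, 0, -1.6, 0], [0, 0, -1.8, 0], [0, 0, -1.8, 0]],
  ],
)

```text
time: 10.55
tcp_pos: [0.5198, 0.0257, 0.1015]
orientation: [0.761, 0.648, 0.0, 0.0]
force: [0.1, 0.4, -1.8]
gripper_width: 0.0525
gripper_force: 65.6
```

```bash
python3 - <<'E'
from h import *
tip('w8')
s=ctrl.read_state(); ey=np.array([.157,.9876,0]); g=s["tcp_pos"]+[0,0,.0135]
out=[]
for n in("side","top"):
    c,im=shot(n,n+"8"); 
    p0=proj(c,g-.15*ey)[0]; x,y=int(p0[0])-50,int(p0[1])-38; 
    x=max(0,min(x,512-100)); y=max(0,min(y,384-75))
    cr=cv2.resize(im[y:y+75,x:x+100],(800//2*1,300),interpolation=cv2.INTER_CUBIC)
    print(n,"crop origin",x,y,"x4")
    for th in(.15,.25,.35):
        lo=g-.222*(np.cos(th)*ey+[0,0,np.sin(th)]); hi=g+.078*(np.cos(th)*ey+[0,0,np.sin(th)]); print(th,((proj(c,[lo,hi])-[x,y])*4).round().tolist(), "top corner",((proj(c,lo+.027*(np.array([0,0,np.cos(th)])-np.sin(th)*ey))-[x,y])*4).round().tolist())
    out.append(cr)
cv2.imwrite("pics/m8.png",np.hstack(out)[:,:,::-1])
E
```

```text
w8 t 10.6 tcp [0.5197 0.0257 0.1013] F [-0.3 -0.2 -2.5] T [ 0.14 -0.01 -0.  ] top 75 [(81, 256, 256, 1), (89, 181, 327, 147), (99, 182, 327, 146), (135, 186, 391, 206), (175, 190, 321, 132)]
side crop origin 244 120 x4
0.15 [[239.0, 160.0], [63.0, 242.0]] top corner [[242.0, 133.0]]
0.25 [[235.0, 182.0], [64.0, 233.0]] top corner [[240.0, 155.0]]
0.35 [[231.0, 204.0], [65.0, 224.0]] top corner [[237.0, 177.0]]
top crop origin 273 181 x4
0.15 [[271.0, 210.0], [-27.0, 39.0]] top corner [[279.0, 196.0]]
0.25 [[263.0, 221.0], [-26.0, 34.0]] top corner [[274.0, 209.0]]
0.35 [[253.0, 230.0], [-23.0, 30.0]] top corner [[266.0, 220.0]]
```

View pics/m8.png

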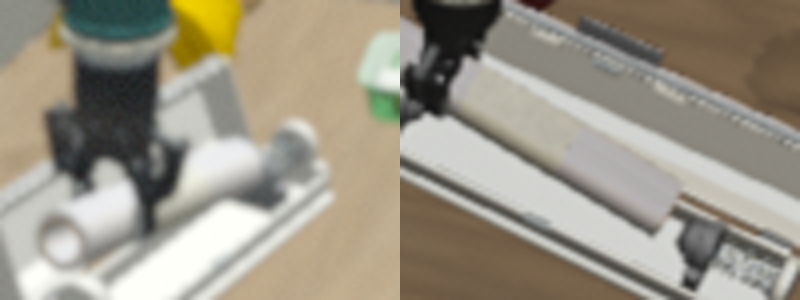

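The last picture shows the low end close to the sprung plug tip and tipped roughly 0.2 rad, still some 15–20 mm too high. By geometry, resting on the wall edge with the grip lowered to about 85 mm puts the bore on the plug axis. Lowering and checking.

Call:
servo_tool(
  moves=[
    [[-0.4, 0, 0.6, 0], [-0.8, 0, 1.2, 0], [-0.8, 0, 1.8, 0], [-0.8, 0, 1.8, 0]],
  ],
)

```text
time: 11.2
tcp_pos: [0.5183, 0.0174, 0.0829]
orientation: [0.761, 0.648, -0.0, -0.0]
force: [-0.5, -1.0, 0.6]
gripper_width: 0.0521
gripper_force: 66.1
```

```bash
python3 - <<'E'
from h import *
tip('w9')
s=ctrl.read_state(); ey=np.array([.157,.9876,0]); ex=np.array([.9876,-.157,0]); g=s["tcp_pos"]+[0,0,.0135]
# edges of the roll's low end in the top view: sample colour profile along the predicted axis
c,im=shot("top","top9"); gr=im.astype(float).mean(2)
for th in(.15,.2,.25):
    a=np.cos(th)*ey+np.array([0,0,np.sin(th)]); up=np.array([0,0,1.])*np.cos(th)-np.sin(th)*ey
    P=[g-l*a+.02*up for l in np.arange(.19,.25,.004)]
    q=proj(c,P); print(th,[int(cv2.getRectSubPix(gr.astype(np.float32),(1,1),tuple(map(float,x)))[0,0]) for x in q])
E
```

```text
w9 t 11.25 tcp [0.5184 0.0175 0.0831] F [-0.8 -0.9 -0.2] T [ 0.03  0.17 -0.01] top 74 [(80, 233, 269, 37), (88, 256, 256, 1), (98, 181, 328, 148), (134, 184, 325, 142), (174, 189, 321, 133)]
0.15 [176, 175, 176, 176, 176, 176, 176, 157, 104, 77, 78, 96, 103, 108, 117]
0.2 [174, 174, 173, 174, 174, 174, 173, 161, 139, 99, 92, 118, 118, 113, 125]
0.25 [175, 175, 174, 175, 174, 175, 173, 167, 175, 132, 93, 113, 118, 112, 111]
```

```bash
cat > fit.py <<'E'
from h import *
from scipy.optimize import least_squares
def fit(f):
    c,im=load(f); T=np.array(eyes.camera_params("wrist")["T_tool_cam"]); o=T[:3,3]
    g=cv2.GaussianBlur(im.astype(np.float32).mean(2),(5,3),0); gx=np.gradient(g,axis=1); px=[]
    for r in range(90,190,4):
        L=150+np.argmax(gx[r,150:215]); R=300+np.argmin(gx[r,300:360]); px+=[(L,r),(R,r)]
    u=cv2.undistortPoints(np.array(px,float).reshape(-1,1,2),c["K"],np.array([c["k"],0,0,0]))[:,0]
    d=np.c_[u,np.ones(len(u))]@T[:3,:3].T
    def res(p):
        a=np.array([np.cos(p[0]),p[3],-np.sin(p[0])]); q=np.array([0,p[2],p[1]])
        n=np.cross(d,a); n/=np.linalg.norm(n,axis=1)[:,None]; return (np.abs((q-o)@n.T)-.027)*1000
    s=least_squares(res,[.2,-.013,0,0],loss="soft_l1"); print(f,"tilt",s.x[0].round(3),"axis above TCP",-s.x[1].round(4),"y",s.x[2].round(4),"yaw",s.x[3].round(3),"rms",np.sqrt(np.mean(s.fun**2)).round(2))
if __name__=="__main__":
    for f in("w4","w5","w6","w7","w8","w9"): fit(f)
E
python3 fit.py
```

```text
w4 tilt -0.662 axis above TCP 0.0598 y -0.0093 yaw 0.12 rms 2.68
w5 tilt -1.029 axis above TCP 0.1086 y 0.0214 yaw -0.183 rms 2.86
w6 tilt 0.006 axis above TCP 0.0158 y -0.0015 yaw 0.028 rms 0.38
w7 tilt 0.127 axis above TCP 0.016 y -0.0016 yaw 0.035 rms 0.44
w8 tilt 0.227 axis above TCP 0.0071 y 0.0002 yaw 0.007 rms 0.47
w9 tilt 0.238 axis above TCP 0.0091 y 0.0007 yaw 0.002 rms 0.58
```

```bash
python3 - <<'E'
from h import *
ey=np.array([.157,.9876,0])
c,im=load("top8"); print("w8 low end (along,z)",vplane(c,[(340.25,234)],np.array([.5197,.0257,0]),ey))
c,im=load("top9"); g=np.array([.5184,.0175,.083+.0135])
gr=im.astype(np.float32).mean(2)
for l in(.14,.17,.20,.212):
    th=.19; X=g-l*(np.cos(th)*ey+np.array([0,0,np.sin(th)])); p=proj(c,[X,X+.01*ey]); d=p[1]-p[0]; d/=np.linalg.norm(d); n=np.array([-d[1],d[0]])
    prof=[float(cv2.getRectSubPix(gr,(1,1),tuple(map(float,p[0]+k*n/2)))[0,0]) for k in range(-32,33)]
    print(l,p[0].round(1),n.round(2),[int(v) for v in prof], "px/27mm",(.027*480/np.linalg.norm(X-(-c["R"].T@c["t"]))).round(1))
E
```

```text
w8 low end (along,z) [[-0.21864131  0.07780854]]
0.14 [321.1 226.1] [ 0.43 -0.9 ] [98, 122, 154, 186, 202, 205, 207, 209, 209, 209, 208, 209, 209, 210, 209, 204, 191, 168, 126, 93, 94, 99, 113, 127, 140, 151, 161, 169, 175, 178, 180, 180, 180, 179, 178, 178, 178, 177, 176, 176, 177, 178, 178, 178, 177, 177, 176, 175, 174, 177, 180, 186, 189, 190, 190, 191, 193, 197, 203, 208, 209, 209, 210, 210, 207] px/27mm 7.6
0.17 [328.5 230.6] [ 0.43 -0.9 ] [80, 90, 106, 138, 171, 191, 199, 203, 207, 209, 209, 209, 209, 210, 208, 206, 194, 167, 135, 108, 92, 103, 116, 130, 143, 154, 164, 171, 175, 178, 179, 179, 178, 177, 176, 175, 175, 175, 174, 174, 175, 176, 177, 176, 175, 175, 174, 173, 173, 177, 186, 192, 191, 191, 191, 190, 190, 191, 194, 199, 204, 207, 210, 210, 210] px/27mm 7.6
0.2 [335.9 235.1] [ 0.43 -0.9 ] [112, 82, 85, 95, 122, 156, 180, 190, 194, 201, 208, 209, 210, 210, 210, 203, 189, 163, 125, 95, 96, 102, 117, 131, 143, 155, 164, 171, 176, 177, 178, 178, 177, 176, 175, 174, 174, 173, 173, 174, 175, 177, 177, 176, 175, 173, 168, 158, 146, 141, 143, 167, 189, 192, 191, 191, 190, 190, 190, 191, 195, 200, 205, 209, 210] px/27mm 7.6
0.212 [338.9 236.9] [ 0.43 -0.9 ] [126, 95, 85, 83, 106, 132, 163, 188, 195, 197, 202, 207, 210, 210, 210, 203, 192, 160, 118, 95, 96, 103, 117, 130, 143, 155, 163, 170, 175, 177, 178, 177, 176, 175, 175, 174, 174, 174, 174, 174, 175, 176, 176, 176, 174, 173, 167, 157, 140, 125, 131, 157, 179, 187, 192, 191, 191, 190, 189, 190, 191, 195, 200, 205, 208] px/27mm 7.6
```

Call:
servo_tool(
  moves=[
    [[-0.5, 0, 0, 0], [-1, 0, 0, 0], [-1.4, 0, 0, 0], [-1.4, 0, 0, 0]],
  ],
)

```text
time: 11.8
tcp_pos: [0.5163, 0.0034, 0.0834]
orientation: [0.762, 0.648, 0.0, 0.0]
force: [0.1, 0.1, -1.3]
gripper_width: 0.0521
gripper_force: 65.9
```

```bash
python3 - <<'E'
from h import *
tip('w10')
c,im=shot("top","top10"); gr=im.astype(np.float32).mean(2); c8,i9=load("top9")
o=np.array([.5012,-.0882,0]);ey=np.array([.157,.9876,0])
# profile along hub spring (z .06) in both images
for nm,I in(("9",i9),("10",im)):
    q=proj(c,[o+y*ey+[0,0,.070] for y in np.arange(-.185,-.095,.004)]); print(nm,[int(cv2.getRectSubPix(I.astype(np.float32).mean(2),(1,1),tuple(map(float,x)))[0,0]) for x in q])
E
```

```text
w10 t 11.85 tcp [0.5163 0.0037 0.0834] F [-0.1  0.7 -2.1] T [ 0.13 -0.05 -0.01] top 74 [(80, 256, 256, 1), (88, 256, 256, 1), (98, 182, 327, 146), (134, 185, 324, 140), (174, 190, 321, 132)]
9 [151, 139, 133, 153, 157, 154, 150, 159, 101, 71, 114, 128, 122, 117, 119, 112, 93, 129, 157, 168, 173, 174, 174]
10 [150, 139, 133, 153, 157, 154, 150, 159, 101, 71, 115, 128, 122, 116, 121, 147, 171, 174, 174, 174, 175, 175, 175]
```

Call:
servo_tool(
  moves=[
    [[-0.6, 0, 0, 0], [-1.2, 0, 0, 0], [-1.8, 0, 0, 0], [-2, 0, 0, 0], [-2, 0, 0, 0]],
  ],
)

```text
time: 12.52
tcp_pos: [0.5132, -0.0159, 0.0834]
orientation: [0.761, 0.648, 0.0, 0.0]
force: [1.3, 5.4, -1.7]
gripper_width: 0.0521
gripper_force: 65.9
```

```bash
cat > hub.py <<'E'
from h import *
def hub(f):
    c,im=shot("top",f); o=np.array([.5012,-.0882,0]);ey=np.array([.157,.9876,0])
    q=proj(c,[o+y*ey+[0,0,.070] for y in np.arange(-.185,-.095,.004)]); print(f,[int(cv2.getRectSubPix(im.astype(np.float32).mean(2),(1,1),tuple(map(float,x)))[0,0]) for x in q])
    p=ctrl.read_state()["tcp_pos"]-o; print("grip y_d",(p@ey).round(4),"x_d",(p@[.9876,-.157,0]).round(4))
E
python3 -c "
from hub import *
tip('w11'); hub('top11')"
```

```text
w11 t 12.57 tcp [ 0.5132 -0.0158  0.0834] F [ 1.3  5.3 -2.3] T [ 1.31 -0.26  0.07] top 39 [(45, 208, 292, 85), (53, 205, 293, 89), (63, 205, 293, 89), (99, 182, 326, 145), (139, 186, 323, 138)]
top11 [147, 157, 159, 153, 86, 84, 123, 128, 115, 115, 152, 173, 174, 173, 174, 174, 175, 175, 175, 176, 177, 177, 178]
grip y_d 0.0734 x_d 0.0005
```

Call:
servo_tool(
  moves=[
    [[-0.6, 0, 0, 0], [-1.2, 0, 0, 0], [-1.8, 0, 0, 0], [-2.3, 0, 0, 0], [-2.3, 0, 0, 0], [-2.3, 0, 0, 0]],
  ],
)

```text
time: 13.38
tcp_pos: [0.5096, -0.0379, 0.0834]
orientation: [0.761, 0.649, 0.0, -0.0]
force: [1.7, 8.8, -1.9]
gripper_width: 0.0524
gripper_force: 65.9
```

```bash
python3 -c "
from hub import *
tip('w12'); hub('top12')"
```

```text
w12 t 13.43 tcp [ 0.5096 -0.0379  0.0834] F [ 1.4  9.8 -1.6] T [ 1.94 -0.34  0.06] top 0 [(6, 204, 295, 92), (14, 204, 294, 91), (24, 256, 256, 1), (60, 256, 256, 1), (100, 182, 326, 145)]
top12 [104, 127, 121, 112, 139, 168, 174, 174, 174, 174, 175, 174, 175, 176, 177, 177, 178, 179, 179, 179, 179, 179, 180]
grip y_d 0.051 x_d 0.0004
```

Call:
servo_tool(
  moves=[
    [[0, 0, 0.6, 0], [0.1, 0, 1.2, 0], [0.2, 0, 1.8, 0], [0.2, 0, 2.4, 0], [0.3, 0, 3, 0], [0.3, 0, 3.6, 0], [0.3, 0, 3.9, 0], [0.3, 0, 3.9, 0]],
  ],
)

```text
time: 14.48
tcp_pos: [0.51, -0.035, 0.0442]
orientation: [0.761, 0.649, 0.0, -0.0]
force: [1.1, 9.3, 0.7]
gripper_width: 0.0522
gripper_force: 65.7
```

```bash
python3 -c "
from hub import *
import fit
tip('w13'); hub('top13'); fit.fit('w13')"
```

```text
w13 t 14.53 tcp [ 0.51   -0.0351  0.0443] F [-0.   9.2 -0.4] T [ 1.34 -0.11 -0.12] top 69 [(75, 187, 315, 129), (83, 191, 318, 128), (93, 191, 317, 127), (129, 193, 316, 124), (169, 195, 314, 120)]
top13 [98, 126, 123, 110, 115, 143, 170, 174, 174, 173, 173, 173, 174, 174, 174, 174, 175, 174, 175, 175, 176, 175, 175]
grip y_d 0.0539 x_d 0.0004
w13 tilt 0.029 axis above TCP 0.036 y -0.0006 yaw 0.006 rms 0.24
```

Call:
servo_tool(
  moves=[
    [[0.4, 0, 0, 0], [0.8, 0, 0, 0], [1.2, 0, 0, 0], [1.2, 0, 0, 0], [1.2, 0, 0, 0]],
  ],
)

```text
time: 15.2
tcp_pos: [0.5114, -0.0243, 0.044]
orientation: [0.761, 0.648, -0.0, -0.0]
force: [-0.6, -2.5, -9.9]
gripper_width: 0.0525
gripper_force: 64.9
```

```bash
python3 -c "
from hub import *
tip('w14'); hub('top14')"
```

```text
w14 t 15.25 tcp [ 0.5114 -0.0243  0.0441] F [-0.3 -2.4 -9.6] T [-0.92  0.12  0.3 ] top 0 [(6, 189, 308, 120), (14, 189, 307, 119), (24, 188, 307, 120), (60, 256, 256, 1), (100, 191, 317, 127)]
top14 [119, 96, 91, 109, 125, 122, 111, 127, 158, 173, 173, 173, 173, 173, 173, 173, 174, 174, 175, 174, 175, 174, 176]
grip y_d 0.0647 x_d 0.0001
```

Call:
servo_tool(
  moves=[
    [[0, 0, 0.2, 0], [0, 0, 0.4, 0], [0, 0, 0.5, 0], [0, 0, 0.5, 0]],
  ],
)

```text
time: 15.8
tcp_pos: [0.5125, -0.0228, 0.0396]
orientation: [0.761, 0.648, 0.001, -0.0]
force: [0.2, 7.0, 0.5]
gripper_width: 0.0523
gripper_force: 65.8
```

```bash
python3 -c "
from hub import *
tip('w15'); hub('top15')"
```

```text
w15 t 15.85 tcp [ 0.5125 -0.0227  0.0396] F [-0.1  7.9  1.2] T [ 0.99  0.06 -0.25] top 0 [(6, 184, 309, 126), (14, 184, 308, 125), (24, 184, 307, 124), (60, 256, 256, 1), (100, 193, 317, 125)]
top15 [145, 140, 95, 86, 121, 126, 119, 119, 137, 170, 173, 173, 173, 174, 174, 174, 174, 174, 174, 174, 175, 175, 175]
grip y_d 0.0664 x_d 0.0009
```

Call:
servo_tool(
  moves=[
    [[0.3, 0, -0.1, 0], [0.6, 0, -0.1, 0], [0.8, 0, -0.1, 0], [0.8, 0, -0.1, 0], [0.8, 0, -0.1, 0]],
  ],
)

```text
time: 16.52
tcp_pos: [0.5129, -0.017, 0.0405]
orientation: [0.762, 0.648, -0.0, 0.0]
force: [-4.2, -6.6, 1.9]
gripper_width: 0.0524
gripper_force: 66.0
```

```bash
python3 -c "
from hub import *
tip('w16'); hub('top16')"
```

```text
w16 t 16.57 tcp [ 0.5129 -0.017   0.0405] F [-3.8 -6.3  2.6] T [-1.71  1.    0.52] top 4 [(10, 200, 296, 97), (18, 189, 308, 120), (28, 186, 308, 123), (64, 256, 256, 1), (104, 192, 317, 126)]
top16 [124, 115, 123, 86, 77, 115, 127, 122, 110, 121, 153, 173, 174, 173, 173, 173, 173, 173, 174, 174, 174, 174, 175]
grip y_d 0.0721 x_d 0.0004
```

Call:
servo_tool(
  moves=[
    [[0, 0, 0, 0], [0, 0, 0, 0], [0, 0, 0, 0], [0, 0, 0, 0]],
  ],
  grip=0.76,
)

```text
time: 17.12
tcp_pos: [0.5132, -0.0158, 0.0404]
orientation: [0.761, 0.648, 0.0, 0.0]
force: [-0.4, -0.1, -0.7]
gripper_width: 0.0648
gripper_force: 0.0
```

```bash
python3 -c "
from hub import *
tip('w17'); hub('top17'); print(ctrl.read_state()['gripper_width'],ctrl.read_state()['joints'])"
```

```text
w17 t 17.18 tcp [ 0.5132 -0.0159  0.0403] F [-0.3 -0.3 -0.3] T [0.06 0.01 0.01] top 8 [(14, 200, 296, 97), (22, 188, 307, 120), (32, 186, 308, 123), (68, 256, 256, 1), (108, 192, 316, 125)]
top17 [124, 114, 122, 86, 77, 114, 126, 121, 110, 120, 153, 173, 174, 173, 173, 173, 173, 173, 174, 174, 174, 175, 175]
grip y_d 0.0733 x_d 0.0005
0.0650085886005814 [-0.4130809   0.54440996  0.47410248  2.03664129 -0.40119826  0.65014097
  0.1662747 ]
```

Call:
servo_tool(
  moves=[
    [[0, 0, -2, 0], [0, 0, -5, 0], [0, 0, -10, 0], [0, 0, -15, 0], [-2, 0, -20, 0], [-4, 0, -23, 0], [-4, 0, -23, 0], [-4, 0, -23, 0]],
  ],
)

```text
time: 18.23
tcp_pos: [0.5065, -0.0549, 0.2697]
orientation: [0.761, 0.648, -0.0, -0.0]
force: [0.8, -0.7, -0.6]
gripper_width: 0.065
gripper_force: 0.0
```

```bash
python3 - <<'E'
from hub import *
hub("top18"); c,im=shot("wrist","w18"); print(ctrl.read_state()["tcp_pos"])
o=np.array([.5012,-.0882,0]);ey=np.array([.157,.9876,0]);ex=np.array([.9876,-.157,0])
g=cv2.GaussianBlur(im.astype(np.float32),(3,3),0)
# along-top profile (z .08): saturation shows band (yellowish paper) limits
ys=np.arange(-.17,.171,.005); q=proj(c,[o+y*ey+[0,0,.080] for y in ys]); 
for y,p in zip(ys,q):
    if 0<p[1]<383: print(round(y,3),p.round(0).tolist(),g[int(p[1]),int(p[0])].astype(int).tolist(),end="; ")
print()
gx=np.gradient(g.mean(2),axis=1)
for y in(.12,.08,.04,0,-.04,-.08,-.11):
    pl,pr=proj(c,[o+y*ey-.027*ex+[0,0,.053],o+y*ey+.027*ex+[0,0,.053]]); r=int((pl[1]+pr[1])/2)
    if r<384: print(y,r,"pred",pl[0].round(1),pr[0].round(1),"L",(g.mean(2)[r,int(pl[0])-8:int(pl[0])+9:1]).astype(int).tolist(),"R",(g.mean(2)[r,int(pr[0])-8:int(pr[0])+9]).astype(int).tolist())
E
```

```text
top18 [125, 115, 122, 87, 78, 115, 128, 122, 110, 121, 154, 174, 174, 174, 174, 174, 175, 174, 175, 175, 175, 175, 176]
grip y_d 0.0339 x_d -0.0001
[ 0.50641073 -0.0547327   0.26930837]
-0.17 [255.0, 325.0] [98, 99, 104]; -0.165 [255.0, 322.0] [101, 102, 107]; -0.16 [255.0, 318.0] [107, 106, 112]; -0.155 [255.0, 315.0] [109, 108, 113]; -0.15 [255.0, 312.0] [121, 119, 125]; -0.145 [255.0, 309.0] [147, 144, 151]; -0.14 [255.0, 306.0] [148, 144, 152]; -0.135 [255.0, 302.0] [148, 144, 152]; -0.13 [255.0, 299.0] [148, 144, 151]; -0.125 [255.0, 296.0] [148, 145, 152]; -0.12 [255.0, 292.0] [148, 144, 152]; -0.115 [255.0, 289.0] [148, 145, 152]; -0.11 [255.0, 286.0] [148, 145, 152]; -0.105 [255.0, 282.0] [149, 145, 152]; -0.1 [255.0, 279.0] [147, 144, 151]; -0.095 [255.0, 275.0] [148, 144, 151]; -0.09 [255.0, 271.0] [147, 144, 151]; -0.085 [255.0, 268.0] [148, 144, 152]; -0.08 [255.0, 264.0] [148, 144, 152]; -0.075 [255.0, 261.0] [149, 145, 152]; -0.07 [255.0, 257.0] [149, 145, 153]; -0.065 [255.0, 253.0] [149, 145, 152]; -0.06 [255.0, 249.0] [149, 145, 153]; -0.055 [255.0, 246.0] [149, 145,
[... 2403 characters left out ...]
50] R [156, 156, 155, 153, 149, 144, 136, 127, 118, 117, 126, 133, 127, 122, 134, 152, 160]
-0.04 225 pred 233.6 276.1 L [154, 158, 148, 129, 124, 140, 161, 170, 167, 153, 135, 125, 128, 136, 142, 146, 148] R [155, 155, 153, 149, 144, 137, 129, 120, 116, 121, 132, 132, 123, 126, 146, 160, 161]
-0.08 254 pred 234.4 275.5 L [155, 157, 145, 125, 124, 144, 164, 171, 168, 154, 135, 125, 129, 137, 144, 149, 151] R [152, 152, 151, 148, 144, 137, 128, 120, 115, 120, 131, 132, 123, 125, 143, 158, 162]
-0.11 274 pred 234.9 275.1 L [160, 161, 157, 140, 122, 128, 152, 168, 170, 160, 142, 128, 127, 135, 142, 147, 150] R [151, 150, 149, 145, 140, 132, 124, 116, 116, 128, 140, 137, 126, 131, 149, 159, 157]
```

The roll is seated: it spans -0.150 to +0.151, the paper band is centred, and the edges match a level roll. Now the hood: close the fingers and go down behind the tab.

Call:
servo_tool(
  moves=[
    [[-1, 4, 0, 0], [-2, 8, 0, 0], [-3, 12, 0, 0], [-3.4, 15.2, 0, 0], [-3.4, 15.2, 4, 0], [-3.4, 15.2, 8, 0], [-3.4, 15.2, 12, 0], [-3.4, 15.2, 14.5, 0], [-3.4, 15.2, 14.8, 0], [-3.4, 15.2, 14.8, 0]],
  ],
  grip=0,
)

```text
time: 19.58
tcp_pos: [0.6516, -0.1132, 0.1227]
orientation: [0.761, 0.648, -0.0, 0.0]
force: [-0.2, 0.1, -0.2]
gripper_width: 0.0001
gripper_force: 0.0
```

```bash
python3 -c "
from hub import *
s=ctrl.read_state(); print(s['time'],s['tcp_pos'],s['gripper_width'],s['force']); hub('top19')"
```

```text
19.575 [ 0.65159648 -0.11315357  0.12265426] 0.0001033075124507502 [-0.20055998  0.13488727 -0.21206143]
top19 [122, 112, 120, 85, 76, 114, 125, 119, 108, 119, 152, 171, 171, 171, 172, 172, 171, 172, 172, 172, 173, 173, 173]
grip y_d -0.0011 x_d 0.1527
```

Call:
servo_tool(
  moves=[
    [[0, -1.8, 0, 0], [0, -3.5, -0.5, 0], [0, -5.5, -0.9, 0], [0, -7.5, -1.5, 0], [0, -9, -1.8, 0], [0, -10, -2, 0], [0, -11, -2.1, 0], [0, -12, -2.1, 0], [0, -13.2, -2, 0], [0, -14.5, -1.9, 0], [0, -14.5, -1.9, 0]],
  ],
)

```text
time: 21.0
tcp_pos: [0.5073, -0.0898, 0.1412]
orientation: [0.761, 0.648, -0.0, -0.0]
force: [0.2, -0.6, -0.2]
gripper_width: 0.0001
gripper_force: 0.0
```

```bash
python3 -c "
from hub import *
s=ctrl.read_state(); print(s['time'],s['tcp_pos'],s['gripper_width'],s['force']); hub('top20')
c,im=load('top20'); c0=np.load('pics/top0.npy')
o=np.array([.5012,-.0882,0]);ey=np.array([.157,.9876,0]);ex=np.array([.9876,-.157,0])
# where are the dispenser hood end corners: project hood side (y -.17) tab edge for angles
for th in (2.0,1.6,1.3,1.0,.8):
    v=np.array([-.110*np.cos(th)+.016*np.sin(th)+.046,.110*np.sin(th)+.016*np.cos(th)+.04]); print(th,proj(c,o-.1*ey+v[0]*ex+[0,0,v[1]])[0].round(0))
p=[o-.1*ey+x*ex+[0,0,.1] for x in np.arange(-.08,.16,.01)]
q=proj(c,p); g=im.astype(int).mean(2); print([(int(a),int(b),int(g[int(b),int(a)])) for a,b in q])
"
```

```text
21.0 [ 0.50725984 -0.08981248  0.14124209] 9.963703011631514e-05 [ 0.24572806 -0.61131524 -0.17981741]
top20 [126, 116, 124, 88, 79, 117, 129, 123, 111, 123, 156, 176, 176, 176, 176, 177, 176, 176, 177, 177, 177, 177, 178]
grip y_d -0.0006 x_d 0.0069
2.0 [354. 203.]
1.6 [350. 209.]
1.3 [346. 216.]
1.0 [342. 224.]
0.8 [339. 230.]
[(330, 248, 107), (331, 245, 211), (332, 243, 209), (333, 241, 88), (335, 239, 155), (336, 236, 183), (337, 234, 178), (338, 232, 179), (340, 230, 158), (341, 228, 158), (342, 226, 180), (343, 223, 210), (345, 221, 209), (346, 219, 209), (347, 217, 209), (348, 215, 119), (349, 213, 96), (351, 211, 102), (352, 209, 97), (353, 207, 95), (354, 205, 96), (355, 203, 96), (356, 201, 101), (357, 199, 99)]
```

Call:
servo_tool(
  moves=[
    [[0, -1.2, 0.4, 0], [0, -2.2, 0.9, 0], [0, -3.3, 1.6, 0], [0, -4.3, 2.6, 0], [0, -5.1, 3.5, 0], [0, -5.8, 4.5, 0], [0, -6.4, 5.5, 0], [0, -6.9, 6.3, 0], [0, -6.9, 6.3, 0]],
  ],
)

```text
time: 22.18
tcp_pos: [0.4396, -0.0791, 0.0778]
orientation: [0.761, 0.648, -0.0, -0.0]
force: [0.3, -0.1, -0.1]
gripper_width: 0.0001
gripper_force: 0.0
```

```bash
cat > hood.py <<'E'
from hub import *
def hood(f):
    s=ctrl.read_state(); print(s['time'],s['tcp_pos'].round(4),s['force'].round(1))
    c,im=shot("top",f); o=np.array([.5012,-.0882,0]);ey=np.array([.157,.9876,0]);ex=np.array([.9876,-.157,0])
    q=proj(c,[o-.1*ey+x*ex+[0,0,.06] for x in np.arange(-.08,.16,.01)]); g=im.astype(int).mean(2); print([(int(b),int(g[int(b),int(a)])) for a,b in q])
E
python3 -c "
from hood import *
hood('top21')"
```

```text
22.175 [ 0.4396 -0.0791  0.0778] [ 0.3 -0.1 -0.1]
[(253, 94), (251, 195), (249, 80), (247, 111), (244, 105), (242, 178), (240, 200), (238, 201), (236, 202), (234, 205), (232, 209), (229, 208), (227, 209), (225, 208), (223, 193), (221, 95), (219, 100), (217, 98), (215, 97), (213, 98), (211, 100), (209, 96), (207, 94), (205, 95)]
```

```bash
python3 - <<'E'
from hood import *
c,im=load("top21"); c1,i1=load("top20"); o=np.array([.5012,-.0882,0]);ey=np.array([.157,.9876,0]);ex=np.array([.9876,-.157,0])
def pt(th,v,y): 
    X,Z=v; return o+y*ey+(X*np.cos(th)+Z*np.sin(th)+.046)*ex+[0,0,-X*np.sin(th)+Z*np.cos(th)+.04]
for th in(1.2,.9,.6,.3,.15):
    print(th,"free edge,crest f,crest r rows",[proj(c,pt(th,v,-.1))[0].round(0).tolist() for v in((-.116,.010),(-.073,.052),(-.014,.052))])
P=proj(c,[o-.1*ey-.04*ex+[0,0,.036]])[0]; print("front wall",P)
d=proj(c,[o-.1*ey+.04*ex+[0,0,.036]])[0]-P; d/=np.linalg.norm(d)
for nm,I in(("20",i1),("21",im)):
    print(nm,[(int((P+k*d)[1]),I[int(round((P+k*d)[1])),int(round((P+k*d)[0]))].tolist()) for k in range(-6,46,2)])
s=cam("wrist"); 
E
```

```text
1.2 free edge,crest f,crest r rows [[344.0, 219.0], [350.0, 212.0], [350.0, 216.0]]
0.9 free edge,crest f,crest r rows [[339.0, 229.0], [346.0, 217.0], [349.0, 216.0]]
0.6 free edge,crest f,crest r rows [[335.0, 238.0], [343.0, 223.0], [348.0, 218.0]]
0.3 free edge,crest f,crest r rows [[332.0, 246.0], [340.0, 230.0], [346.0, 221.0]]
0.15 free edge,crest f,crest r rows [[331.0, 250.0], [338.0, 234.0], [345.0, 223.0]]
front wall [332.90688997 248.38963595]
20 [(253, [110, 95, 78]), (251, [198, 198, 192]), (250, [82, 80, 73]), (248, [199, 197, 189]), (246, [203, 204, 200]), (244, [213, 215, 212]), (243, [99, 97, 94]), (241, [139, 132, 128]), (239, [170, 163, 158]), (237, [185, 182, 182]), (236, [180, 177, 176]), (234, [179, 176, 176]), (232, [181, 179, 179]), (230, [145, 149, 149]), (229, [167, 167, 168]), (227, [184, 181, 179]), (225, [202, 201, 191]), (224, [213, 212, 203]), (222, [212, 214, 202]), (220, [212, 214, 203]), (218, [213, 214, 203]), (217, [182, 179, 166]), (215, [120, 98, 76]), (213, [123, 101, 78]), (211, [124, 102, 77]), (210, [117, 96, 72])]
21 [(253, [109, 94, 78]), (251, [198, 198, 192]), (250, [81, 80, 75]), (248, [105, 103, 100]), (246, [148, 143, 141]), (244, [111, 107, 101]), (243, [173, 171, 160]), (241, [208, 204, 192]), (239, [207, 204, 192]), (237, [208, 204, 193]), (236, [209, 205, 194]), (234, [212, 213, 202]), (232, [213, 214, 202]), (230, [213, 214, 202]), (229, [213, 214, 202]), (227, [212, 213, 201]), (225, [213, 213, 202]), (224, [201, 200, 188]), (222, [111, 90, 69]), (220, [118, 98, 75]), (218, [121, 100, 77]), (217, [119, 98, 76]), (215, [121, 100, 77]), (213, [123, 102, 78]), (211, [124, 102, 77]), (210, [117, 96, 73])]
```

Call:
servo_tool(
  moves=[
    [[0, -0.1, 0.5, 0], [0, -0.2, 1, 0], [0, -0.2, 1.4, 0], [0, -0.2, 1.8, 0], [0, -0.2, 2.1, 0], [0, -0.2, 2.3, 0], [0, -0.2, 2.3, 0]],
  ],
)

```text
time: 23.1
tcp_pos: [0.4378, -0.0788, 0.0558]
orientation: [0.761, 0.648, 0.0, -0.001]
force: [-12.2, 3.0, 27.4]
gripper_width: -0.0
gripper_force: 13.8
```

```bash
python3 -c "
from hood import *
hood('top22')"
```

```text
23.1 [ 0.4378 -0.0788  0.0558] [-12.2   3.   27.4]
[(253, 94), (251, 106), (249, 163), (247, 87), (244, 181), (242, 180), (240, 181), (238, 190), (236, 212), (234, 212), (232, 212), (229, 212), (227, 212), (225, 195), (223, 93), (221, 96), (219, 99), (217, 97), (215, 97), (213, 98), (211, 100), (209, 95), (207, 93), (205, 96)]
```

Call:
servo_tool(
  moves=[
    [[0, 0, -0.5, 0], [0, 0, -2, 0], [0, 0, -6, 0], [0, 0, -12, 0], [0, 0, -18, 0], [0, 0, -18, 0], [0, 0, -18, 0]],
  ],
)

```text
time: 24.02
tcp_pos: [0.438, -0.0786, 0.2355]
orientation: [0.761, 0.648, 0.0, 0.0]
force: [0.2, -0.5, -1.0]
gripper_width: -0.0
gripper_force: 0.0
```

```bash
python3 - <<'E'
from hood import *
hood('top23')
c,im=load("top23"); _,i2=load("top22"); 
a=im[200:300,290:400].astype(int); b=i2[200:300,290:400].astype(int); m=(abs(a-b).max(2)>25); ys,xs=np.where(m); print(m.sum(),xs.min()+290 if m.any() else 0,xs.max()+290 if m.any() else 0)
# tab location seen by the wrist camera: expected shut vs catch-open rows
cw,iw=shot("wrist","w23"); o=np.array([.5012,-.0882,0]);ey=np.array([.157,.9876,0]);ex=np.array([.9876,-.157,0])
for th in(0,.09):
    pts=[]
    for X,y in((-.121,0),(-.121,.04),(-.099,.04),(-.121,.03)):
        Z=.016; pts.append(o+y*ey+(X*np.cos(th)+Z*np.sin(th)+.046)*ex+[0,0,-X*np.sin(th)+Z*np.cos(th)+.04])
    print(th,proj(cw,pts).round(1).tolist())
g=iw.astype(int).mean(2); p=proj(cw,[o+.03*ey-.065*ex+[0,0,.056]])[0]; r=int(p[1]); print(r,[int(v) for v in g[r,int(p[0])-25:int(p[0])+25]],int(p[0])-25)
E
```

```text
24.025 [ 0.438  -0.0786  0.2355] [ 0.2 -0.5 -1. ]
[(253, 93), (251, 107), (249, 164), (247, 85), (244, 182), (242, 181), (240, 181), (238, 187), (236, 212), (234, 211), (232, 211), (229, 212), (227, 212), (225, 199), (223, 94), (221, 96), (219, 100), (217, 99), (215, 97), (213, 100), (211, 100), (209, 94), (207, 94), (205, 95)]
808 294 330
0 [[244.4, 174.5], [243.9, 137.3], [264.8, 137.2], [244.0, 146.8]]
0.09 [[245.9, 176.7], [245.4, 138.2], [266.9, 138.0], [245.5, 148.1]]
146 [95, 94, 94, 96, 96, 96, 96, 96, 96, 98, 98, 98, 97, 98, 98, 98, 98, 100, 104, 113, 111, 98, 104, 121, 121, 108, 99, 111, 123, 118, 101, 102, 119, 129, 130, 129, 126, 117, 119, 125, 129, 144, 153, 153, 154, 154, 153, 153, 154, 154] 228
```

```bash
python3 -c "
from workcell import ctrl
print(ctrl.hand_in())"
```

```text
the job is handed in; nothing more can be done
None
```

The roll is clamped between the holders (measured within about 1 mm along and level before the hood closed), the hood is pressed home and did not spring back, and the job is handed in at about 24 s; the result wasn't shown to me.

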